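Find the empty bay under the shutters and load the cell

TASK

Load the freshly charged blue battery cell into the cell tray's one empty bay, which you can find only by pressing on the bays' orange shutter pads: the empty one's sinks, the loaded ones' are solid. In the charger only the cell's narrow ends can be gripped and between the tray's rails only its broad flats, so first stand it upright by itself well inside the green mat and let go of it, then take it again the other way and lower it into the empty bay until it is fully home. Never drop the cell, and leave the other things on the bench where they are.

Things in the scene. Friction and masses are not known exactly. Their poses are not given: they have to be found in the camera images.
- cell: the blue battery cell: an upright block, 48 mm long (its x) x 24 mm wide (its y) x 80 mm high, about 0.22 kg, white top with two small flat terminals. Origin: centre of its underside; z up. It is symmetric enough to go in either way round. It starts standing in the charger, its underside 12 mm above the bench.
- charger: fixed charger: black base 60 (its x) x 112 (its y) x 12 mm; two yellow cheeks, each 38 (x) x 40 (y) mm, rise to 89 mm above the bench, 28 mm apart. The cell stands between them, its length along the charger's x: its flats are covered to 3 mm below its top, its narrow ends stick out 5 mm and are free. Origin: underside centre; z up. Left or right of the robot, the mat on the other side.
- mat: the green mat, fixed, 110 x 110 x 4 mm. Origin: centre of its underside, on the bench; z up.
- tray: fixed cell tray: a grey block, 76 (its x) x 240 (its y) mm, five bays in a row along its y, 42 mm apart. Its deck (the dividers' tops) is 60 mm above the bench. Two aluminium rails run along y past both ends of every bay: 52 mm apart inside, 12 mm thick, tops 100 mm above the bench. Origin: centre of its underside; z up.
- bay1 (a point): centre of bay 1 at deck height, 60 mm above the bench; axes those of the tray; bays count along its +y. Each bay is a pocket 52 (tray x) x 28 (tray y) mm, with 3 mm bevels at the dividers' tops (in y) and the rails' tops (in x). It takes a cell upright, its length along the tray's x.
- bay2 (a point): centre of bay 2 at deck height, 60 mm above the bench; axes those of the tray; bays count along its +y. Each bay is covered by a shutter with an orange pad, 36 (tray x) x 18 (tray y) mm, its top 10 mm above the deck; all look alike.
- bay3 (a point): centre of bay 3 at deck height, 60 mm above the bench; axes those of the tray; bays count along its +y. Four bays were loaded from underneath: their pads are solid. In the empty one the pad sinks 54 mm under a light spring (0.4 N at first, 0.9 N at the bottom) and rises when let go; the cell's weight keeps it down.
- bay4 (a point): centre of bay 4 at deck height, 60 mm above the bench; axes those of the tray; bays count along its +y. A cell fully home in a bay stands on the sunk pad, its underside 44 mm below the deck (16 mm above the bench), 36 mm of it above the deck, its top 4 mm below the rails' tops.
- bay5 (a point): centre of bay 5 at deck height, 60 mm above the bench; axes those of the tray; bays count along its +y.
- screwdriver: bystander, to be left where it is: a screwdriver lying on the bench
- wrench: bystander, to be left where it is: an open-ended wrench lying on the bench
- tape: bystander, to be left where it is: a red roll of tape lying flat, 90 mm across, 24 mm high
- jar: bystander, to be left where it is: an amber jar, 60 mm across, 75 mm high
- spool: bystander, to be left where it is: a small yellow wire spool standing on end, 80 mm across and high
- mug: bystander, to be left where it is: a white mug, 80 mm across, 90 mm high
- hammer: bystander, to be left where it is: a hammer lying on the bench
Mind the look-alikes: they are no part of the job. Of the things that look like the mat, the middle-sized one is meant.

How it is judged:
By the outcome, as a careful person would: the job done as asked, in the order asked, and still so for the second after the job is handed in, with the robot touching nothing.
It also fails if it takes over 70 s, if anything falls off the work surface, if the arm or the gripper's body presses on something with over 40 N, if the wrist force passes 120 N, or if a joint passes its speed limit or range.

ROBOT

A 7-joint arm with a two-finger parallel gripper is mounted at the origin on the work surface. World frame = base frame: x ahead of the robot, y to its left, z up, the work surface at z = 0. Lengths are in m, angles in degrees, forces in N, time in s.
With the tool pointing down it reaches from about 0.425 to 0.875 m from the base axis. Payload 4.7 kg.
Tool frame: the origin (TCP) lies at the very end of the fingers, on their centre line; the grasp point (between the pads) lies 19 mm behind it; z points along the fingers, y is the direction in which the jaws open and shut (so a half turn about z gives the same grasp; the last joint's range is limited). The gripper opens to 87 mm and grips with 3 to 60 N. Pads are 19 mm wide; open, the fingers measure 117 mm over their backs; the gripper's body (75 mm by 190 mm) begins 51 mm behind the grasp point.
Start: joints at [76.438, 18.392, -4.016, 83.108, 1.295, 78.541, -3.26], TCP at [0.161, -0.63, 0.223] pointing down, gripper open.
Joint ranges: [-163.93, 163.93], [-17.29, 119.83], [-79.2, 71.16], [3.27, 140.29], [-89.18, 269.18], [5.43, 117.66], [-154.24, 154.24]. Speed limits (degrees/s): [147.25, 147.25, 180, 180, 180, 180, 180].

INTERFACE

Orientations are given as [roll, pitch, yaw] about the fixed x, y, z axes, in that order (R = Rz(yaw) Ry(pitch) Rx(roll)).
In Python, from cell import monitor, imaging, ticket, spot_in, pinpoint gives the robot as it stands.
- The arm moves only by the tool servo_tool, never from a script. Its argument "targets" is a list of rows, each a list of 5 numbers: the opening in per cent of the stroke, from 0 (shut) to 100 (fully open), then the shift along the tool's x, y, z in m, then the turn about the tool's z in rad. In form: [[grip, dx, dy, dz, turn], ...]. A call has 1 to 5 rows; each row is the pose to reach, as a shift and turn from the pose commanded when the call began, along the tool's axes at that moment; what a row does not reach only later rows make up. A row lasts 1/8 s, in which the tool goes at most 62.5 mm and 10.7 degrees, less where a joint would pass 70% of its speed; a pose out of reach is approached as far as the arm can. A call with a gripper value outside its range is refused whole. The fingers move at their own pace and stop on an object; "grip_force" is the grip in N (left out, the last holds). Time passes only in rows, so rows that repeat a pose let the fingers close. It gives the time, the measured TCP pose, the force and the opening at its end, in the units of the state.
- monitor.get_obs(): the state, without advancing time (a new reading comes with each control period).
- imaging.read_camera(name): name is "side" or "top" or "wrist"; returns a dict with "frame" (420x560x3 uint8, blue, green, red), "depth" (420x560 float32, m along the optical axis (not along the pixel's ray), 0 where there is no reading), "K" (3x3 intrinsics, pixels), "k1" (the pictures are not rectified: a ray, as slopes to the right and down, at radius r is drawn at 1 + k1 r^2 times it, then the intrinsics apply), "world_from_camera" (4x4, takes a point from camera to world coordinates). Camera axes: x right, y down, z forward; pixel columns grow to the right and rows downward; lengths in m; the calibration is good to about 2 mm. A picture is of the moment at which its call begins.
- ticket.sign_off(): hands the job in, once; it reports no verdict.
Trained networks look in the newest picture that a camera, given by its name, has taken for a name from the list of things; names that differ only in an ending like _2 or _b are one class to them, and where a whole thing is asked for, a point or a joint stands for the part that bears it (a point fixed in the world has none). Each returns a list of dicts, best first, with "confidence" (0 to 1); they miss things now and then, are a little off and sometimes report something else, mostly with a low value. They report only what shows in the picture. A call takes as long as a camera call. They do not tell look-alikes from the thing itself.
- spot_in(camera, label): "at" ([column, row] in pixels, amid what is visible of it).
- pinpoint(camera, label): "at" ([column, row] in pixels: a listed point, or the origin of a listed thing).
The state is a dict: "time_s": time; "qpos": joint angles; "joint_velocities": joint speeds; "effort": joint torques, N m; "tool_pos": TCP position; "tool_rot": TCP orientation; "force": force on the tool from outside, world axes, zero at the start; "wrist_torque": the same for the moment, N m; "grip_width": finger opening in m.
Only numpy, scipy, OpenCV 4.12 (cv2) and the standard library are available. Lean on these libraries where they do the work, as an engineer would, in place of code of your own. Each camera call takes 0.05 s, during which the arm holds its last target.

## Working session

There is one attempt and no reset: what is moved stays moved. The work goes in short steps, Python scripts to look and compute and a tool call to move; the robot and the scene stay as the last step left them, time stands still between calls to the robot, and variables do not carry over. Pictures are saved under pics/ and viewed, and the job is handed in when it is done.

Besides the shell and the picture viewer there is one more tool, called after "Request:" by a JSON object that holds its "op" and its "data". servo_tool: Moves the arm, as the interface text tells. Its arguments: {"type":"object","properties":{"targets":{"type":"array","items":{"type":"array","items":{"type":"number"}}},"grip_force":{"type":"number"}},"required":["targets"]}

```bash
mkdir -p pics; ls
cat > h.py <<'E'
import numpy as np, cv2
from cell import monitor, imaging, ticket, spot_in, pinpoint
np.set_printoptions(precision=4,suppress=True)
def cam(n,save=None):
    d=imaging.read_camera(n)
    if save: cv2.imwrite('pics/'+save+'.png',d['frame'])
    return d
def ray(d,u,v):
    K=np.array(d['K']);x=(u-K[0,2])/K[0,0];y=(v-K[1,2])/K[1,1]
    a,b=x,y
    for _ in range(20):
        s=1+d['k1']*(a*a+b*b);a,b=x/s,y/s
    return np.array([a,b,1.])
def at_z(d,u,v,z):
    T=np.array(d['world_from_camera']);r=T[:3,:3]@ray(d,u,v);o=T[:3,3]
    return o+r*(z-o[2])/r[2]
def at_d(d,u,v):
    T=np.array(d['world_from_camera']);z=d['depth'][int(round(v)),int(round(u))]
    return T[:3,:3]@(ray(d,u,v)*z)+T[:3,3]
def cloud(d):
    K=np.array(d['K']);H,W=d['depth'].shape
    u,v=np.meshgrid(np.arange(W),np.arange(H));x=(u-K[0,2])/K[0,0];y=(v-K[1,2])/K[1,1];a,b=x,y
    for _ in range(20):
        s=1+d['k1']*(a*a+b*b);a,b=x/s,y/s
    z=d['depth'];P=np.stack([a*z,b*z,z],-1)
    T=np.array(d['world_from_camera']);return P@T[:3,:3].T+T[:3,3]
E
python3 - <<'E'
from h import *
o=monitor.get_obs()
for k in o: print(k,np.array(o[k]))
for n in ('top','side','wrist'):
    d=cam(n,n+'0'); print(n,d['K'][0],d['k1'],np.array(d['world_from_camera']))
    if n!='wrist':
        for l in ('cell','charger','mat','tray','bay1','bay3','bay5'):
            for r in pinpoint(n,l)[:4]: print(l,r['at'],round(r['confidence'],2))
E
```

```text
pics
time_s 0.0
qpos [76.4385 18.4391 -4.0161 83.176   1.2946 78.5404 -3.261 ]
joint_velocities [ 0.0348 -0.019  -0.0123 -0.0483 -0.0291 -0.0501  0.0459]
effort [  0.0002 -49.1289  -0.4039 -31.2531  -0.0638   0.0436   0.0002]
tool_pos [ 0.1611 -0.6291  0.2215]
tool_rot [-179.8897    0.0052   14.3708]
force [-0.5572  0.029   1.1573]
wrist_torque [ 0.0411 -0.0229 -0.0244]
grip_width 0.08692183880410703
top [458.1247   0.     274.523 ] -0.05208118291310962 [[-0.0017 -0.9977  0.0682  0.4468]
 [-0.9999  0.0029  0.0164 -0.0231]
 [-0.0165 -0.0682 -0.9975  1.282 ]
 [ 0.      0.      0.      1.    ]]
cell [370.8, 228.3] 0.68
charger [369.4, 231.5] 0.76
mat [171.4, 311.9] 0.92
mat [197.4, 181.3] 0.81
mat [173.9, 238.2] 0.8
tray [285.8, 176.0] 0.96
tray [175.5, 133.7] 0.54
bay1 [297.2, 177.6] 0.97
bay1 [251.7, 169.8] 0.9
bay1 [319.8, 178.2] 0.87
bay1 [281.2, 175.7] 0.76
bay3 [297.2, 177.6] 0.97
bay3 [251.7, 169.8] 0.9
bay3 [319.8, 178.2] 0.87
bay3 [281.2, 175.7] 0.76
bay5 [297.2, 177.6] 0.97
bay5 [251.7, 169.8] 0.9
bay5 [319.8, 178.2] 0.87
bay5 [281.2, 175.7] 0.76
side [405.1882   0.     272.2846] -0.05224932023483111 [[ 0.9994 -0.0225  0.0277  0.4883]
 [-0.0349 -0.7782  0.627  -0.7613]
 [ 0.0075 -0.6276 -0.7785  0.9732]
 [ 0.      0.      0.      1.    ]]
cell [255.6, 293.2] 0.72
charger [256.5, 301.8] 0.94
mat [295.3, 165.4] 0.78
mat [190.4, 158.1] 0.68
mat [251.4, 157.3] 0.63
tray [304.9, 225.9] 0.89
bay1 [308.0, 201.9] 0.9
bay1 [309.4, 236.1] 0.88
bay1 [306.6, 225.6] 0.78
bay1 [347.1, 208.9] 0.75
bay3 [308.0, 201.9] 0.9
bay3 [309.4, 236.1] 0.88
bay3 [306.6, 225.6] 0.78
bay3 [347.1, 208.9] 0.75
bay5 [308.0, 201.9] 0.9
bay5 [309.4, 236.1] 0.88
bay5 [306.6, 225.6] 0.78
bay5 [347.1, 208.9] 0.75
wrist [319.8364   0.     280.0373] -0.03198031410660146 [[ 0.2489 -0.9377 -0.2422  0.2271]
 [-0.9685 -0.2408 -0.0632 -0.6127]
 [ 0.001   0.2504 -0.9682  0.3851]
 [ 0.      0.      0.      1.    ]]
```

View pics/top0.png

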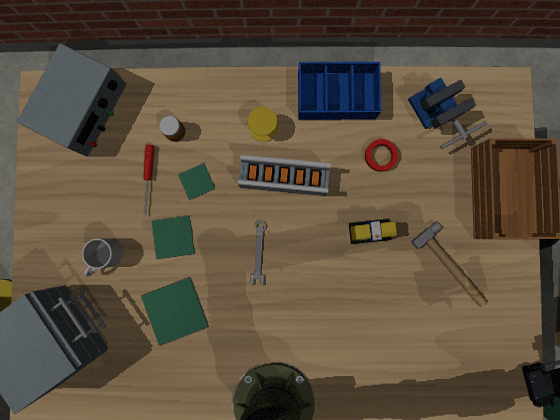

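View pics/side0.png

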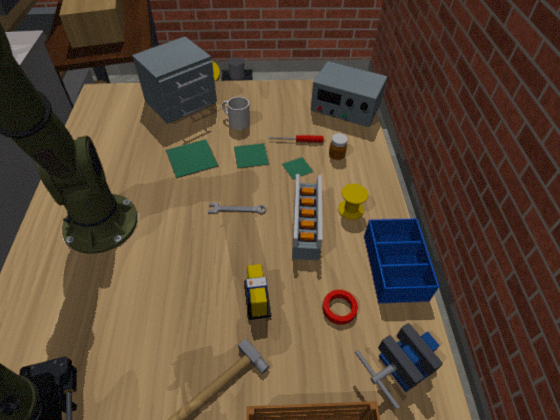

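The top view shows three green mats (174,238 is the middle-sized one), the charger with its white-topped cell at (374,231), the tray with five orange pads at (285,175), and the wrench, hammer and tape nearby. Next I'll measure these.

Run:
```python
from h import *
d=cam('top'); P=cloud(d); f=d['frame']; hsv=cv2.cvtColor(f,cv2.COLOR_BGR2HSV)
def rect(mask,z,nm,amin=60):
    n,l,s,c=cv2.connectedComponentsWithStats(mask.astype(np.uint8))
    for i in range(1,n):
        if s[i,4]<amin: continue
        v,u=np.where(l==i)
        dz=np.median(P[v,u,2])
        pts=np.array([at_z(d,a,b,z)[:2] for a,b in zip(u,v)])
        r=cv2.minAreaRect((pts*1000).astype(np.float32))
        print(nm,'px',c[i],'n',s[i,4],'z',dz,'rect',np.round(r[0],1),np.round(r[1],1),round(r[2],1),'mean',pts.mean(0))
H,S,V=hsv[...,0],hsv[...,1],hsv[...,2]
rect((H>60)&(H<90)&(S>100),0.004,'green',200)
roi=np.zeros(H.shape,bool); roi[150:200,230:335]=1
rect(roi&(H>5)&(H<20)&(S>170)&(V>120),0.07,'orange',20)
roi[:]=0; roi[210:250,340:405]=1
rect(roi&(H>20)&(H<35)&(S>150)&(V>80),0.089,'yellow',30)
rect(roi&(S<70)&(V>120),0.092,'white',20)
# tops by height
print('charger z profile'); 
m=roi&(P[...,2]>0.078); rect(m,0.09,'chtop')
roi[:]=0; roi[145:205,225:340]=1
rect(roi&(P[...,2]>0.09),0.1,'rails',40)
big=np.hstack([cv2.resize(f[145:205,230:335],None,fx=4,fy=4),cv2.resize(f[205:265,335:420],None,fx=4,fy=4)])
cv2.imwrite('pics/crop1.png',big)
for l,z in(('wrench',.005),('hammer',.01),('tape',.024),('spool',.08),('jar',.075),('mug',.09),('screwdriver',.01)):
    r=spot_in('top',l)
    if r: print(l,r[0],at_z(d,*r[0]['at'],z))
```

```text
green px [196.3953 181.1001] n 759 z 0.003367058702953285 rect [616.3 218.1] [78.4 78.5] 23.9 mean [0.6163 0.2182]
green px [172.7147 237.0441] n 1430 z 0.004408315485652792 rect [458.9 283.6] [106.4 106.3] 8.0 mean [0.4588 0.2835]
green px [174.2078 311.0004] n 2728 z 0.005603032307671008 rect [253.7 277.4] [145.7 145.8] 21.3 mean [0.2534 0.2773]
green px [552.5444 409.4259] n 270 z -0.6219375743683171 rect [ -18.6 -769. ] [43.  60.9] 89.3 mean [-0.0224 -0.7719]
orange px [252.2877 171.5479] n 73 z 0.070120376150973 rect [632.7  56.7] [16.  29.6] 89.7 mean [0.6325 0.056 ]
orange px [267.9726 173.3288] n 73 z 0.0703550701789124 rect [627.6  14.2] [15.8 31.9] 80.6 mean [0.6275 0.0141]
orange px [283.7432 174.5405] n 74 z 0.07057556190951209 rect [623.6 -27.6] [15.9 32.4] 84.1 mean [ 0.6241 -0.0279]
orange px [299.2133 176.4933] n 75 z 0.07046692580025282 rect [620.  -68.6] [16.  32.2] 89.6 mean [ 0.6187 -0.0691]
orange px [315.0267 177.5867] n 75 z 0.07024032642288747 rect [ 614.5 -111.1] [16.  32.2] 89.5 mean [ 0.6156 -0.1112]
yellow px [388.4104 228.8726] n 212 z 0.08853015269272813
[... 482 characters left out ...]
98212285 rect [655.1 -30.7] [236.1  14.5] 84.2 mean [ 0.6555 -0.0312]
rails px [282.3049 185.1771] n 446 z 0.09955559439703365 rect [590.2 -24. ] [232.9  18.7] 85.1 mean [ 0.5919 -0.0239]
wrench {'at': [260.1, 259.5], 'confidence': 0.87} [0.3962 0.0382 0.005 ]
hammer {'at': [443.3, 255.7], 'confidence': 0.86} [ 0.4053 -0.4694  0.01  ]
tape {'at': [170.3, 131.2], 'confidence': 0.23} [0.7552 0.2899 0.024 ]
spool {'at': [259.5, 123.9], 'confidence': 0.94} [0.7593 0.0364 0.08  ]
jar {'at': [171.0, 127.9], 'confidence': 0.69} [0.7517 0.2755 0.075 ]
mug {'at': [284.9, 175.9], 'confidence': 0.72} [ 0.6176 -0.0309  0.09  ]
screwdriver {'at': [148.3, 165.8], 'confidence': 0.72} [0.6598 0.3545 0.01  ]
```

View pics/crop1.png

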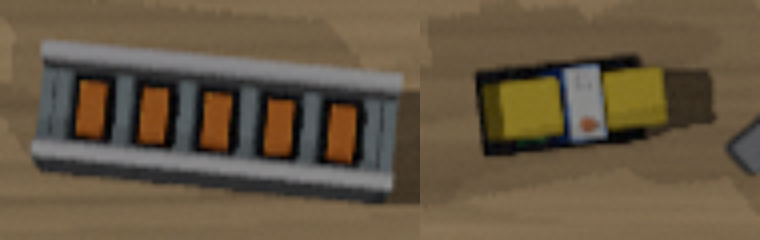

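```bash
cat >> h.py <<'E'
from scipy.spatial.transform import Rotation as Ro
def go(x,y,z,yaw):
    o=monitor.get_obs();R=Ro.from_euler('xyz',o['tool_rot'],degrees=True).as_matrix()
    s=R.T@(np.array([x,y,z])-o['tool_pos'])
    w=(yaw-o['tool_rot'][2]+180)%360-180
    print('t',round(o['time_s'],2),'pos',np.array(o['tool_pos']),'rot',np.array(o['tool_rot']),'F',np.array(o['force']),'w',round(o['grip_width'],4))
    print('SHIFT',np.round(s,4),'TURN',round(-np.radians(w),4))
E
python3 -c "
from h import *
go(.6237,-.0275,.25,84.2)"
```

```text
t 1.25 pos [ 0.1613 -0.6297  0.2226] rot [179.9947   0.0021  14.3691] F [ 0.5144 -0.1341  0.3441] w 0.0868
SHIFT [ 0.5974 -0.4686 -0.0275] TURN -1.2188
```

Request:
{"op": "servo_tool", "data": {"targets": [[0,0.597,-0.469,-0.0275,-1.219],[0,0.597,-0.469,-0.0275,-1.219],[0,0.597,-0.469,-0.0275,-1.219],[0,0.597,-0.469,-0.0275,-1.219],[0,0.597,-0.469,-0.0275,-1.219]], "grip_force": 20}}

```text
time_s: 1.88
tool_pos: [0.3524, -0.3802, 0.2343]
tool_rot: [180.0, 0.0, 68.4]
force: [-0.1, -0.7, -0.5]
grip_width: 0.0446
```

```bash
python3 -c "
from h import *
go(.6237,-.0275,.25,84.2)"
```

```text
t 1.88 pos [ 0.3524 -0.3802  0.2343] rot [179.9532   0.0445  68.4298] F [-0.1168 -0.7011 -0.4751] w 0.0446
SHIFT [ 0.4277  0.1227 -0.016 ] TURN -0.2752
```

Request:
{"op": "servo_tool", "data": {"targets": [[0,0.428,0.123,-0.016,-0.275],[0,0.428,0.123,-0.016,-0.275],[0,0.428,0.123,-0.016,-0.275],[0,0.428,0.123,-0.016,-0.275],[0,0.428,0.123,-0.016,-0.275]]}}

```text
time_s: 2.5
tool_pos: [0.5444, -0.1342, 0.2456]
tool_rot: [179.9, 0.1, 83.8]
force: [1.4, -0.1, -0.9]
grip_width: 0.0017
```

Request:
{"op": "servo_tool", "data": {"targets": [[0,0.132,0.038,0,0],[0,0.132,0.038,0,0],[0,0.132,0.038,0,0]]}}

```text
time_s: 2.88
tool_pos: [0.5959, -0.0019, 0.2453]
tool_rot: [180.0, -0.2, 84.3]
force: [-0.7, -0.2, -0.0]
grip_width: 0.0004
```

Run:
```python
from h import *
go(.6237,-.0275,.25,84.2)
d=cam('wrist','w1');P=cloud(d);hsv=cv2.cvtColor(d['frame'],cv2.COLOR_BGR2HSV);H,S,V=hsv[...,0],hsv[...,1],hsv[...,2]
m=((H>5)&(H<18)&(S>190)&(V>90)&(abs(P[...,2]-.07)<.006)).astype(np.uint8)
n,l,s,c=cv2.connectedComponentsWithStats(m)
for i in range(1,n):
    if s[i,4]<150: continue
    v,u=np.where(l==i);p=np.array([at_z(d,a,b,.07)[:2] for a,b in zip(u,v)])
    print(c[i],s[i],np.array(cv2.minAreaRect((p*1000).astype(np.float32))[0]),cv2.minAreaRect((p*1000).astype(np.float32))[1:],np.median(P[v,u,2]))
```

```text
t 2.88 pos [ 0.5959 -0.0019  0.2453] rot [179.9789  -0.182   84.3305] F [-0.6631 -0.1772 -0.0313] w 0.0004
SHIFT [-0.0227  0.0302 -0.0047] TURN 0.0023
```

View pics/w1.png

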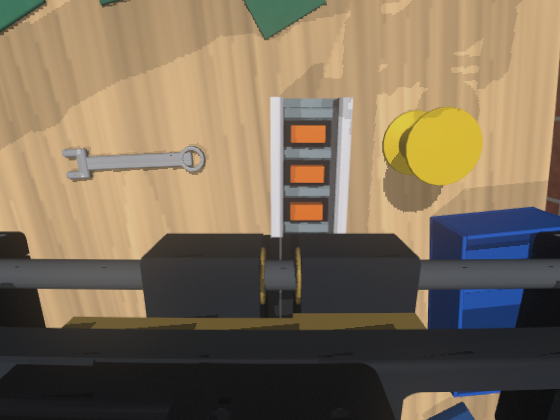

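Wrist view: three pads at (308,134), (307,174), (306,211) between the rails; my mask missed them, so I'll check it.

Run:
```python
from h import *
d=cam('wrist');P=cloud(d);hsv=cv2.cvtColor(d['frame'],cv2.COLOR_BGR2HSV);H,S,V=hsv[...,0],hsv[...,1],hsv[...,2]
print(hsv[134,308],P[134,308],hsv[211,306],P[211,306])
m=((H<20)&(S>190)&(V>90)).astype(np.uint8)
n,l,s,c=cv2.connectedComponentsWithStats(m)
for i in range(1,n):
    if s[i,4]<150 or s[i,4]>2000 or c[i][1]>230: continue
    v,u=np.where(l==i);p=np.array([at_z(d,a,b,.07)[:2] for a,b in zip(u,v)])
    r=cv2.minAreaRect((p*1000).astype(np.float32)); print(c[i],r,np.median(P[v,u,2]))
```

```text
[ 12 186 218] [0.6305 0.0527 0.0704] [ 12 189 217] [ 0.6219 -0.0293  0.0696]
```

Run:
```python
from h import *
d=cam('wrist');P=cloud(d);hsv=cv2.cvtColor(d['frame'],cv2.COLOR_BGR2HSV);H,S,V=hsv[...,0],hsv[...,1],hsv[...,2]
m=((H<20)&(S>165)&(V>120)&(abs(P[...,2]-.07)<.008)).astype(np.uint8)
n,l,s,c=cv2.connectedComponentsWithStats(m)
for i in range(1,n):
    if s[i,4]<150: continue
    v,u=np.where(l==i);p=np.array([at_z(d,a,b,.07)[:2] for a,b in zip(u,v)])
    r=cv2.minAreaRect((p*1000).astype(np.float32)); print(c[i],r,np.median(P[v,u,2]))
go(.6237,-.0275,.085,84.2)
```

```text
[307.5041 128.4778] ((630.1046142578125, 54.531490325927734), (17.022560119628906, 34.18581771850586), 84.17741394042969) 0.07032343653389606
[307.0286 169.0143] ((626.1546020507812, 12.996785163879395), (16.978343963623047, 34.192657470703125), 84.14328002929688) 0.07037889801499136
[306.631  207.2945] ((622.204833984375, -28.334625244140625), (18.011674880981445, 34.159114837646484), 84.11138916015625) 0.07041430587412673
t 3.02 pos [ 0.5952 -0.009   0.2449] rot [-179.9744    0.0538   83.8558] F [-0.4884 -0.294  -1.0614] w 0.0003
SHIFT [-0.0152  0.0304  0.1599] TURN -0.006
```

Run:
```python
from h import *
go(.623,-.028,.085,84.15)
```

```text
t 3.02 pos [ 0.5952 -0.009   0.2449] rot [-179.9744    0.0538   83.8558] F [-0.4884 -0.294  -1.0614] w 0.0003
SHIFT [-0.0157  0.0298  0.1599] TURN -0.0051
```

Request:
{"op": "servo_tool", "data": {"targets": [[0,-0.016,0.03,0.05,0],[0,-0.016,0.03,0.11,0],[0,-0.016,0.03,0.158,0],[0,-0.016,0.03,0.158,0],[0,-0.016,0.03,0.158,0]]}}

```text
time_s: 3.65
tool_pos: [0.6246, -0.0292, 0.0892]
tool_rot: [179.8, 0.0, 83.7]
force: [-0.2, -0.1, 1.1]
grip_width: 0.0006
```

Run:
```python
from h import *
go(.623,-.028,.07,84.15)
```

```text
t 3.65 pos [ 0.6246 -0.0292  0.0892] rot [179.8417   0.0378  83.7148] F [-0.1827 -0.0548  1.1206] w 0.0006
SHIFT [ 0.001  -0.0018  0.0192] TURN -0.0076
```

Request:
{"op": "servo_tool", "data": {"targets": [[0,0,0,0.015,0],[0,0,0,0.018,0],[0,0,0,0.02,0],[0,0,0,0.022,0],[0,0,0,0.022,0]]}}

```text
time_s: 4.28
tool_pos: [0.6238, -0.0281, 0.0703]
tool_rot: [179.9, 0.2, 83.8]
force: [-10.7, -2.0, 24.9]
grip_width: 0.0002
```

Request:
{"op": "servo_tool", "data": {"targets": [[0,0,0,-0.014,0],[0,0.042,0,-0.014,0],[0,0.042,0,-0.006,0],[0,0.042,0,-0.003,0],[0,0.042,0,-0.001,0]]}}

```text
time_s: 4.9
tool_pos: [0.6278, 0.013, 0.0657]
tool_rot: [-180.0, 0.0, 83.8]
force: [-0.1, -0.5, 0.1]
grip_width: 0.0001
```

Request:
{"op": "servo_tool", "data": {"targets": [[0,0,0,0.006,0],[0,0,0,0.012,0],[0,0,0,0.02,0],[0,0,0,0.02,0]]}}

```text
time_s: 5.4
tool_pos: [0.6272, 0.014, 0.045]
tool_rot: [-179.9, 0.0, 83.8]
force: [-0.2, -0.5, 0.4]
grip_width: 0.0005
```

Run:
```python
from h import *
go(.6273,.0137,.25,84.15)
d=cam('side','s1');cv2.imwrite('pics/s1c.png',cv2.resize(d['frame'][160:270,240:400],None,fx=4,fy=4))
```

```text
t 5.4 pos [0.6272 0.014  0.045 ] rot [-179.9011    0.0139   83.838 ] F [-0.2448 -0.4711  0.3936] w 0.0005
SHIFT [-0.0004 -0.0002 -0.205 ] TURN -0.0054
```

View pics/s1c.png

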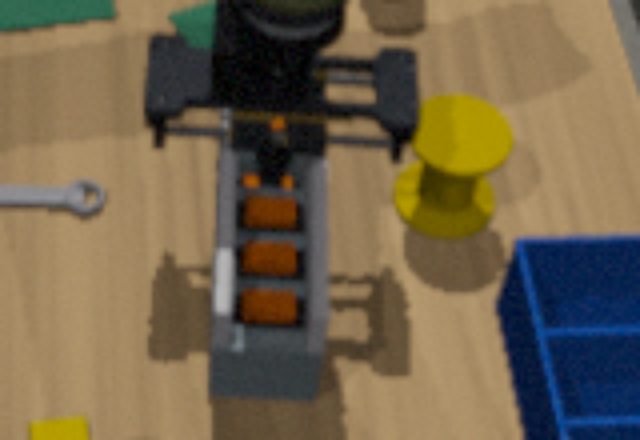

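B's pad sinks (z 0.045 at about 0.5 N) and C's is solid. In the picture the fingers are in the second bay from the top. On to the charger.

Request:
{"op": "servo_tool", "data": {"targets": [[0,0,0,-0.06,0],[0,0,0,-0.12,0],[0,0,0,-0.18,0],[100,0,0,-0.205,0],[100,-0.04,0.02,-0.205,0]]}}

```text
time_s: 6.08
tool_pos: [0.6447, -0.0221, 0.2557]
tool_rot: [179.6, -0.1, 84.3]
force: [0.7, -0.9, -0.7]
grip_width: 0.013
```

Run:
```python
from h import *
go(.476,-.266,.25,95.7)
```

```text
t 6.08 pos [ 0.6447 -0.0221  0.2557] rot [179.6181  -0.141   84.3309] F [ 0.7398 -0.9265 -0.7469] w 0.013
SHIFT [-0.2594 -0.1438  0.0041] TURN -0.1984
```

Request:
{"op": "servo_tool", "data": {"targets": [[100,-0.26,-0.144,0,-0.2],[100,-0.26,-0.144,0,-0.2],[100,-0.26,-0.144,0,-0.2],[100,-0.26,-0.144,0,-0.2],[100,-0.26,-0.144,0,-0.2]]}}

```text
time_s: 6.7
tool_pos: [0.4706, -0.2729, 0.2514]
tool_rot: [180.0, 0.1, 95.2]
force: [0.6, -1.0, 0.1]
grip_width: 0.0627
```

Request:
{"op": "servo_tool", "data": {"targets": [[100,0,0,0,0],[100,0,0,0,0],[100,0,0,0,0]]}}

```text
time_s: 7.08
tool_pos: [0.4736, -0.2688, 0.2512]
tool_rot: [180.0, -0.0, 95.5]
force: [-0.2, -0.6, -0.6]
grip_width: 0.0853
```

Run:
```python
from h import *
go(.476,-.266,.25,95.7)
d=cam('wrist','w2')
go(.476,-.266,.25,95.7)
```

```text
t 7.08 pos [ 0.4736 -0.2688  0.2512] rot [179.9646  -0.0195  95.4974] F [-0.2399 -0.5621 -0.5688] w 0.0853
SHIFT [0.0026 0.0026 0.0012] TURN -0.0035
t 7.12 pos [ 0.4736 -0.269   0.2512] rot [179.9736  -0.0161  95.4906] F [-0.4733 -0.1046 -0.4407] w 0.0859
SHIFT [0.0027 0.0027 0.0012] TURN -0.0037
```

View pics/w2.png

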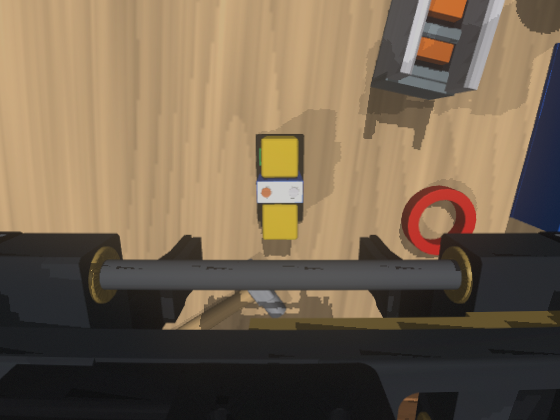

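The cell's white top is at (280,191) between the yellow cheeks at (280,157) and (280,222). The red tape at (438,220) is well clear.

Run:
```python
from h import *
d=cam('wrist');P=cloud(d);hsv=cv2.cvtColor(d['frame'],cv2.COLOR_BGR2HSV);H,S,V=hsv[...,0],hsv[...,1],hsv[...,2]
roi=np.zeros(H.shape,bool);roi[125:250,245:315]=1
def r(m,z,nm):
    n,l,s,c=cv2.connectedComponentsWithStats(m.astype(np.uint8))
    for i in range(1,n):
        if s[i,4]<150: continue
        v,u=np.where(l==i);p=np.array([at_z(d,a,b,z)[:2] for a,b in zip(u,v)])
        q=cv2.minAreaRect((p*1000).astype(np.float32)); print(nm,c[i],q,np.median(P[v,u,2]))
r(roi&(S<80)&(V>120)&(P[...,2]>.085),.092,'white')
r(roi&(H>18)&(H<35)&(S>150)&(abs(P[...,2]-.089)<.004),.089,'yellow')
```

```text
white [280.8646 191.475 ] ((473.3409729003906, -267.5122375488281), (47.587120056152344, 21.978235244750977), 5.540126323699951) 0.09323202672584466
yellow [279.5354 156.7942] ((469.5086669921875, -233.02670288085938), (37.08795166015625, 38.10479736328125), 5.536795616149902) 0.08926478668641169
yellow [279.8457 221.2746] ((476.5033264160156, -300.6287841796875), (36.44557189941406, 38.8091926574707), 5.540492057800293) 0.08927893758091765
```

Request:
{"op": "servo_tool", "data": {"targets": [[100,0.0025,0.0005,0.06,0],[100,0.0025,0.0005,0.12,0],[100,0.0025,0.0005,0.17,0],[100,0.0025,0.0005,0.198,0],[100,0.0025,0.0005,0.198,0]]}}

```text
time_s: 7.8
tool_pos: [0.4715, -0.2663, 0.0509]
tool_rot: [-179.8, -0.2, 95.4]
force: [0.6, -0.4, 1.0]
grip_width: 0.087
```

Run:
```python
from h import *
go(.4742,-.2666,.052,95.6)
d=cam('side');cv2.imwrite('pics/s2c.png',cv2.resize(d['frame'][230:340,190:330],None,fx=4,fy=4))
```

```text
t 7.8 pos [ 0.4715 -0.2663  0.0509] rot [-179.7924   -0.2153   95.404 ] F [ 0.5735 -0.381   1.0221] w 0.087
SHIFT [-0.0006  0.0027 -0.0011] TURN -0.0034
```

View pics/s2c.png

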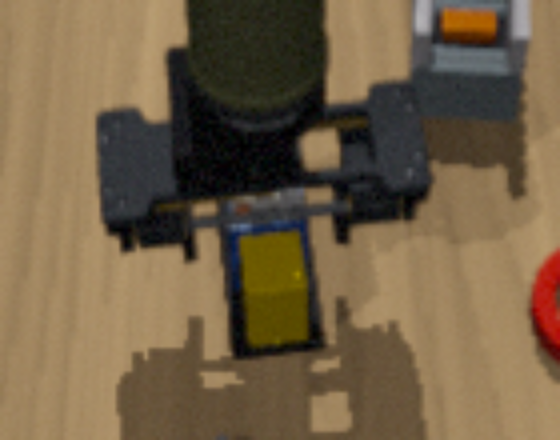

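The fingers straddle the cell's ends, so I'll close on it.

Request:
{"op": "servo_tool", "data": {"targets": [[100,-0.0005,0.0027,0,0],[40,-0.0005,0.0027,0,0],[40,-0.0005,0.0027,0,0],[40,-0.0005,0.0027,0,0],[40,-0.0005,0.0027,0,0]], "grip_force": 25}}

```text
time_s: 8.48
tool_pos: [0.4754, -0.2686, 0.0532]
tool_rot: [180.0, 0.0, 95.3]
force: [0.7, -0.6, -0.4]
grip_width: 0.0551
```

Request:
{"op": "servo_tool", "data": {"targets": [[40,0,0,0,0],[40,0,0,0,0],[40,0,0,0,0]]}}

```text
time_s: 8.85
tool_pos: [0.4749, -0.2685, 0.0531]
tool_rot: [-179.9, -0.0, 95.3]
force: [-1.7, 0.2, 3.0]
grip_width: 0.0479
```

Request:
{"op": "servo_tool", "data": {"targets": [[40,0,0,-0.02,0],[40,0,0,-0.045,0],[40,0,0,-0.08,0],[40,0,0,-0.11,0],[40,0,0,-0.14,0]]}}

```text
time_s: 9.48
tool_pos: [0.4761, -0.2682, 0.1953]
tool_rot: [179.9, 0.1, 95.3]
force: [-0.1, -0.6, -2.1]
grip_width: 0.0479
```

Request:
{"op": "servo_tool", "data": {"targets": [[40,0,0,-0.02,0],[40,0,0,-0.02,0]]}}

```text
time_s: 9.72
tool_pos: [0.477, -0.2687, 0.2157]
tool_rot: [179.8, 0.2, 95.3]
force: [-0.2, -0.0, -1.4]
grip_width: 0.0478
```

Run:
```python
from h import *
go(.459,.2835,.2,98)
d=cam('side');cv2.imwrite('pics/s3c.png',cv2.resize(d['frame'][180:340,160:340],None,fx=4,fy=3.7))
```

```text
t 9.72 pos [ 0.477  -0.2687  0.2157] rot [179.7674   0.182   95.3246] F [-0.2039 -0.0079 -1.4387] w 0.0478
SHIFT [0.5516 0.0333 0.0141] TURN -0.0467
```

View pics/s3c.png

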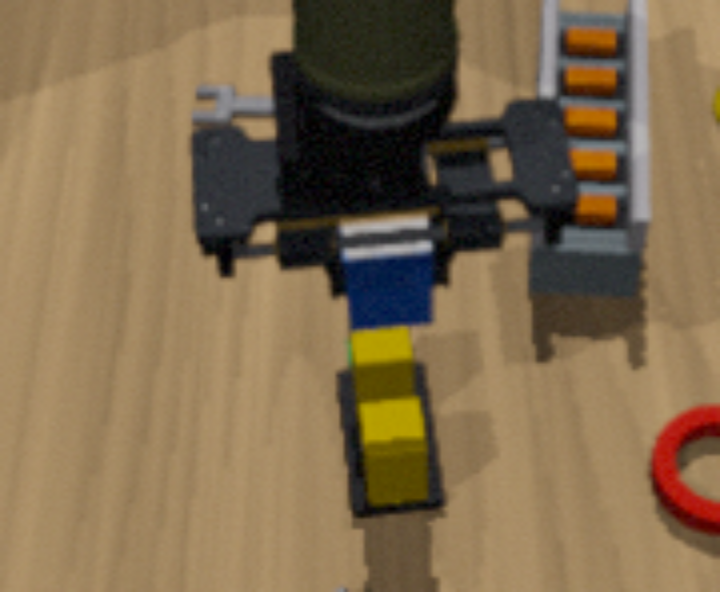

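Cell is held upright clear of the charger (cell at about (390,275) in the crop). Carrying it to the mat.

Request:
{"op": "servo_tool", "data": {"targets": [[40,0.05,0.003,0.01,-0.01],[40,0.11,0.007,0.014,-0.02],[40,0.17,0.01,0.014,-0.03],[40,0.23,0.014,0.014,-0.04],[40,0.29,0.018,0.014,-0.047]]}}

```text
time_s: 10.4
tool_pos: [0.4656, 0.0239, 0.1981]
tool_rot: [-179.9, 0.0, 98.0]
force: [0.5, -0.3, -1.5]
grip_width: 0.0476
```

Run:
```python
from h import *
go(.459,.2835,.2,98)
```

```text
t 10.4 pos [0.4656 0.0239 0.1981] rot [-179.9463    0.0098   98.004 ] F [ 0.5421 -0.2952 -1.5214] w 0.0476
SHIFT [ 0.258   0.0296 -0.002 ] TURN 0.0001
```

Request:
{"op": "servo_tool", "data": {"targets": [[40,0.06,0.006,0,0],[40,0.12,0.013,0,0],[40,0.175,0.019,0,0],[40,0.225,0.024,0,0],[40,0.252,0.028,0,0]]}}

```text
time_s: 11.02
tool_pos: [0.4575, 0.2785, 0.1982]
tool_rot: [-179.9, -0.1, 98.2]
force: [0.4, 0.9, -1.7]
grip_width: 0.0481
```

Request:
{"op": "servo_tool", "data": {"targets": [[40,0,0,0,0],[40,0,0,0,0],[40,0,0,0,0]]}}

```text
time_s: 11.4
tool_pos: [0.4596, 0.2737, 0.1986]
tool_rot: [-180.0, 0.1, 97.9]
force: [-0.2, -0.0, -2.4]
grip_width: 0.0478
```

Run:
```python
from h import *
go(.459,.2835,.055,98)
d=cam('wrist','w4')
d=cam('side','s4')
```

```text
t 11.4 pos [0.4596 0.2737 0.1986] rot [-179.9751    0.076    97.8562] F [-0.2336 -0.0379 -2.4009] w 0.0478
SHIFT [0.01   0.0008 0.1436] TURN -0.0025
```

View pics/w4.png

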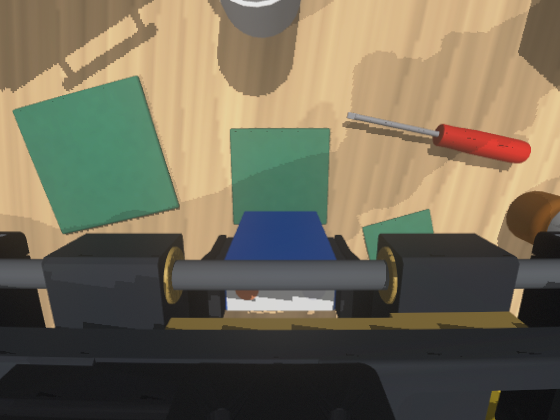

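View pics/s4.png

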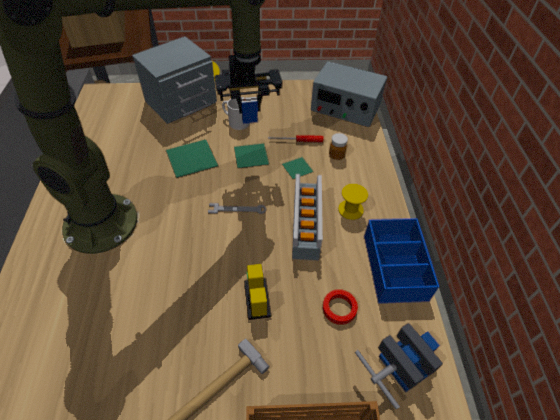

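The middle mat is at (280,175), directly ahead and below; the cell is aligned with it and the neighbours are clear. Descending.

Request:
{"op": "servo_tool", "data": {"targets": [[40,0.01,0,0.045,0],[40,0.01,0,0.09,0],[40,0.01,0,0.125,0],[40,0.01,0,0.14,0],[40,0.01,0,0.143,0]]}}

```text
time_s: 12.12
tool_pos: [0.458, 0.2849, 0.0559]
tool_rot: [-180.0, 0.0, 98.0]
force: [-0.2, -0.1, -1.6]
grip_width: 0.0479
```

Request:
{"op": "servo_tool", "data": {"targets": [[40,0,0,0.003,0],[40,0,0,0.005,0],[40,0,0,0.005,0]]}}

```text
time_s: 12.5
tool_pos: [0.4583, 0.2854, 0.0516]
tool_rot: [179.9, 0.0, 98.0]
force: [-0.0, -0.5, -1.5]
grip_width: 0.0478
```

Request:
{"op": "servo_tool", "data": {"targets": [[40,0,0,0.003,0],[40,0,0,0.005,0],[40,0,0,0.006,0],[40,0,0,0.006,0]]}}

```text
time_s: 13.0
tool_pos: [0.4578, 0.2853, 0.0451]
tool_rot: [-180.0, 0.0, 98.0]
force: [-0.3, -0.7, -0.6]
grip_width: 0.0479
```

Request:
{"op": "servo_tool", "data": {"targets": [[40,0,0,0.0005,0],[40,0,0,0.001,0],[40,0,0,0.001,0]]}}

```text
time_s: 13.38
tool_pos: [0.4579, 0.2853, 0.045]
tool_rot: [-180.0, 0.1, 98.0]
force: [-3.0, -2.1, 7.6]
grip_width: 0.0478
```

Request:
{"op": "servo_tool", "data": {"targets": [[65,0,0,-0.0005,0],[70,0,0,-0.0005,0],[100,0,0,-0.0005,0],[100,0,0,-0.0005,0],[100,0,0,-0.0005,0]]}}

```text
time_s: 14.0
tool_pos: [0.4578, 0.2853, 0.0444]
tool_rot: [-180.0, 0.0, 98.0]
force: [-0.6, -0.3, 1.3]
grip_width: 0.0822
```

Request:
{"op": "servo_tool", "data": {"targets": [[100,0,0,-0.04,0],[100,0,0,-0.09,0],[100,0,0,-0.15,0],[100,-0.08,0,-0.18,0],[100,-0.08,0,-0.18,0]]}}

```text
time_s: 14.62
tool_pos: [0.4706, 0.2031, 0.226]
tool_rot: [179.8, 0.1, 97.8]
force: [0.1, 0.3, -0.8]
grip_width: 0.0871
```

Request:
{"op": "servo_tool", "data": {"targets": [[100,0,0,0,0],[100,0,0,0,0],[100,0,0,0,0]]}}

```text
time_s: 15.0
tool_pos: [0.4681, 0.2077, 0.224]
tool_rot: [-179.9, -0.0, 98.2]
force: [0.1, 0.4, -0.6]
grip_width: 0.0868
```

Run:
```python
from h import *
go(.458,.2853,.2,188)
d=cam('wrist','w5');P=cloud(d);hsv=cv2.cvtColor(d['frame'],cv2.COLOR_BGR2HSV);H,S,V=hsv[...,0],hsv[...,1],hsv[...,2]
m=(abs(P[...,2]-.084)<.004)&(np.hypot(P[...,0]-.458,P[...,1]-.285)<.05)
n,l,s,c=cv2.connectedComponentsWithStats(m.astype(np.uint8))
for i in range(1,n):
    if s[i,4]<150: continue
    v,u=np.where(l==i);p=np.array([at_z(d,a,b,.084)[:2] for a,b in zip(u,v)])
    print(c[i],cv2.minAreaRect((p*1000).astype(np.float32)),np.median(P[v,u,2]))
```

```text
t 15.0 pos [0.4681 0.2077 0.224 ] rot [-179.9331   -0.0437   98.1608] F [ 0.1009  0.4096 -0.5594] w 0.0868
SHIFT [0.0783 0.0011 0.0241] TURN -1.568
[280.781  111.4894] ((457.3136291503906, 286.6331787109375), (47.12565612792969, 23.685161590576172), 8.180913925170898) 0.08509717445378251
```

View pics/w5.png

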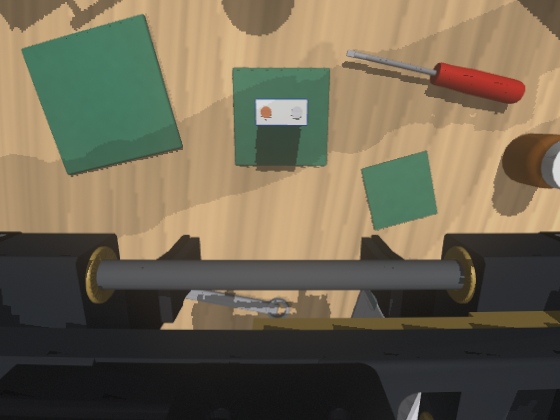

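The cell stands free and upright on the mat: its top is at (281,112) and the mat's middle is at (280,117). Now I'll turn 90° and regrip it on the flats.

Request:
{"op": "servo_tool", "data": {"targets": [[100,0.03,0,0.005,-0.18],[100,0.06,0,0.01,-0.36],[100,0.078,0.001,0.02,-0.54],[100,0.078,0.001,0.024,-0.72],[100,0.078,0.001,0.024,-0.9]]}}

```text
time_s: 15.68
tool_pos: [0.458, 0.2847, 0.1998]
tool_rot: [-180.0, -0.1, 150.1]
force: [0.5, -0.2, -0.0]
grip_width: 0.0869
```

Request:
{"op": "servo_tool", "data": {"targets": [[100,0,0,0,-0.18],[100,0,0,0,-0.36],[100,0,0,0,-0.54],[100,0,0,0,-0.67],[100,0,0,0,-0.67]]}}

```text
time_s: 16.3
tool_pos: [0.4586, 0.2842, 0.2002]
tool_rot: [180.0, -0.1, -172.0]
force: [0.1, -0.9, 0.4]
grip_width: 0.0872
```

Run:
```python
from h import *
print(np.array(monitor.get_obs()['qpos']))
go(.458,.2865,.06,188.1)
d=cam('wrist','w6')
go(.458,.2865,.06,188.1)
```

```text
[ 30.053   20.6942 -76.8817  98.8564  20.6077  77.1092  47.1909]
t 16.3 pos [0.4586 0.2842 0.2002] rot [ 179.9588   -0.0524 -172.0495] F [ 0.0681 -0.8842  0.4427] w 0.0872
SHIFT [0.0001 0.0022 0.1402] TURN -0.0026
t 16.35 pos [0.4587 0.2841 0.2003] rot [ 179.9645   -0.0445 -172.1229] F [-0.4773 -0.1158  0.2613] w 0.087
SHIFT [0.0002 0.0023 0.1403] TURN -0.0039
```

View pics/w6.png

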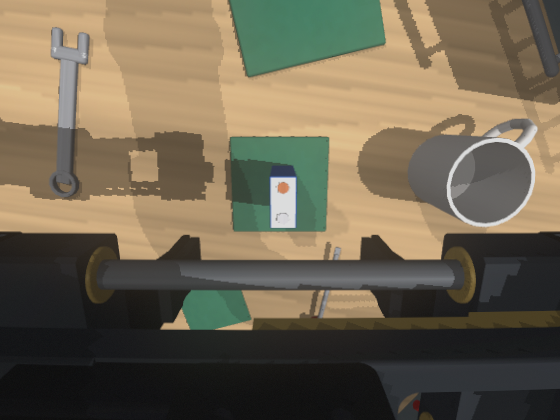

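The cell top is at (283,200), between the open fingers; the mug at (490,180) is well clear. Joint 3 is near its limit, so I'll descend in steps.

Request:
{"op": "servo_tool", "data": {"targets": [[100,0,0.001,0.03,0],[100,0,0.002,0.06,0],[100,0,0.002,0.08,0],[100,0,0.002,0.08,0]]}}

```text
time_s: 16.85
tool_pos: [0.458, 0.2851, 0.1194]
tool_rot: [-180.0, -0.1, -172.1]
force: [-0.3, 0.2, -0.1]
grip_width: 0.0869
```

Run:
```python
from h import *
print(np.array(monitor.get_obs()['qpos']))
go(.458,.2865,.06,188.1)
```

```text
[ 25.2373  25.1939 -72.0098 104.3534  25.5396  69.5329  43.3677]
t 16.85 pos [0.458  0.2851 0.1194] rot [-179.966    -0.1439 -172.0659] F [-0.2666  0.2219 -0.1491] w 0.0869
SHIFT [-0.0004  0.0014  0.0594] TURN -0.0029
```

Joint 3 is moving away from its limit.

Request:
{"op": "servo_tool", "data": {"targets": [[100,0,0.001,0.03,0],[100,0,0.001,0.05,0],[100,0,0.001,0.06,0],[100,0,0.001,0.06,0]]}}

```text
time_s: 17.35
tool_pos: [0.4586, 0.2864, 0.0604]
tool_rot: [-180.0, -0.0, -172.1]
force: [-0.9, 0.4, 0.2]
grip_width: 0.087
```

Request:
{"op": "servo_tool", "data": {"targets": [[20,0,0,0,0],[20,0,0,0,0],[20,0,0,0,0],[20,0,0,0,0],[20,0,0,0,0]], "grip_force": 10}}

```text
time_s: 17.98
tool_pos: [0.4588, 0.2864, 0.0606]
tool_rot: [-180.0, 0.0, -172.1]
force: [-0.2, 0.1, 0.2]
grip_width: 0.0448
```

Request:
{"op": "servo_tool", "data": {"targets": [[20,0,0,0,0],[20,0,0,0,0],[20,0,0,0,0],[20,0,0,0,0],[20,0,0,0,0]], "grip_force": 25}}

```text
time_s: 18.6
tool_pos: [0.4587, 0.2864, 0.0605]
tool_rot: [180.0, -0.0, -172.1]
force: [-0.1, 0.3, -1.0]
grip_width: 0.024
```

Run:
```python
from h import *
print(np.array(monitor.get_obs()['qpos']))
go(.458,.2865,.06,188.1)
```

```text
[ 21.2709  29.0577 -67.7337 107.4354  29.9858  64.0588  40.1462]
t 18.6 pos [0.4587 0.2864 0.0605] rot [ 179.9998   -0.0048 -172.0547] F [-0.1198  0.2675 -1.0028] w 0.024
SHIFT [0.0007 0.0002 0.0005] TURN -0.0027
```

Request:
{"op": "servo_tool", "data": {"targets": [[20,0,0,-0.02,0],[20,0,0,-0.05,0],[20,0,0,-0.09,0],[20,0,0,-0.13,0],[20,0,0,-0.15,0]]}}

```text
time_s: 19.23
tool_pos: [0.4592, 0.2873, 0.2134]
tool_rot: [180.0, 0.2, -172.0]
force: [-0.3, -0.4, -2.8]
grip_width: 0.0235
```

Run:
```python
from h import *
print(np.array(monitor.get_obs()['qpos']))
go(.6277,.0137,.21,174.15)
```

```text
[ 29.2352  19.0016 -75.587   97.7227  18.9082  77.8758  48.3486]
t 19.23 pos [0.4592 0.2873 0.2134] rot [ 179.9713    0.1836 -172.0321] F [-0.2752 -0.3911 -2.7638] w 0.0235
SHIFT [-0.1289 -0.2943  0.0036] TURN 0.2412
```

Request:
{"op": "servo_tool", "data": {"targets": [[20,-0.022,-0.05,0.002,0.06],[20,-0.045,-0.1,0.002,0.12],[20,-0.067,-0.15,0.002,0.18],[20,-0.088,-0.2,0.002,0.241],[20,-0.11,-0.25,0.002,0.241]]}}

```text
time_s: 19.85
tool_pos: [0.6026, 0.0522, 0.2084]
tool_rot: [-180.0, -0.0, 174.1]
force: [0.3, 1.1, -1.1]
grip_width: 0.0234
```

Run:
```python
from h import *
print(np.array(monitor.get_obs()['qpos']))
go(.6277,.0137,.21,174.15)
```

```text
[ 42.7512  26.1892 -65.7497  89.3657  24.1271  80.1855  59.1286]
t 19.85 pos [0.6026 0.0522 0.2084] rot [-179.9567   -0.0327  174.1075] F [ 0.3239  1.093  -1.1369] w 0.0234
SHIFT [-0.029  -0.0357 -0.0016] TURN -0.0007
```

Request:
{"op": "servo_tool", "data": {"targets": [[20,-0.015,-0.018,0,0],[20,-0.026,-0.032,0,0],[20,-0.026,-0.032,0,0],[20,-0.026,-0.032,0,0]]}}

```text
time_s: 20.35
tool_pos: [0.624, 0.022, 0.2088]
tool_rot: [180.0, -0.0, 174.3]
force: [0.9, -0.0, -2.4]
grip_width: 0.0235
```

Run:
```python
from h import *
go(.6277,.0137,.165,174.15)
d=cam('wrist','w7'); cam('side','s7')
go(.6277,.0137,.165,174.15)
```

```text
t 20.35 pos [0.624  0.022  0.2088] rot [179.9556  -0.0236 174.3217] F [ 0.9175 -0.031  -2.4052] w 0.0235
SHIFT [-0.0045 -0.0079  0.0438] TURN 0.003
t 20.45 pos [0.6241 0.0217 0.2089] rot [179.9951   0.0031 174.3155] F [-0.4195  0.5567 -1.8907] w 0.0242
SHIFT [-0.0043 -0.0076  0.0439] TURN 0.0029
```

View pics/w7.png

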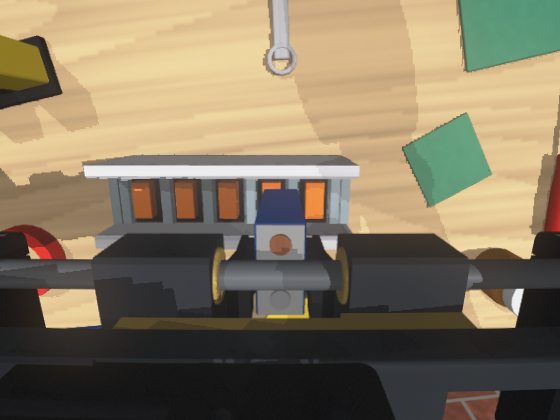

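View pics/s7.png

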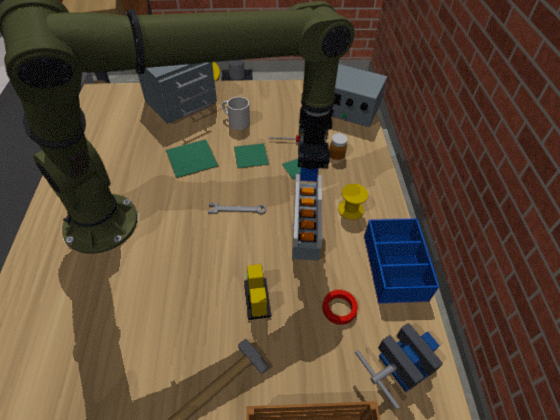

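The cell hangs over the tray, with bays C–E to the left and A's pad at (315,200) to the right. I'll measure the pads relative to the held cell.

Run:
```python
from h import *
d=cam('wrist');P=cloud(d);f=d['frame'];hsv=cv2.cvtColor(f,cv2.COLOR_BGR2HSV);H,S,V=hsv[...,0],hsv[...,1],hsv[...,2]
m=((H<20)&(S>150)&(abs(P[...,2]-.07)<.008)).astype(np.uint8)
n,l,s,c=cv2.connectedComponentsWithStats(m)
for i in range(1,n):
    if s[i,4]<150: continue
    v,u=np.where(l==i);p=np.array([at_z(d,a,b,.07)[:2] for a,b in zip(u,v)])
    r=cv2.minAreaRect((p*1000).astype(np.float32)); print(c[i],r,np.median(P[v,u,2]))
# near rail top
m=(P[...,2]>.096)&(P[...,2]<.104);n,l,s,c=cv2.connectedComponentsWithStats(m.astype(np.uint8))
for i in range(1,n):
    if s[i,4]<150: continue
    v,u=np.where(l==i);p=np.array([at_z(d,a,b,.1)[:2] for a,b in zip(u,v)])
    r=cv2.minAreaRect((p*1000).astype(np.float32)); print('rail',c[i],r)
go(.6277,.0137,.165,174.15)
m=(P[...,2]>.225)&(P[...,2]<.24);v,u=np.where(m)
roi=(u>245)&(u<320)&(v>200)&(v<330);u=u[roi];v=v[roi]
p=np.array([at_z(d,a,b,.2324)[:2] for a,b in zip(u,v)]); print('celltop',len(u),cv2.minAreaRect((p*1000).astype(np.float32)),u.min(),u.max(),v.min(),v.max())
cv2.imwrite('pics/w7c.png',cv2.resize(f[140:330,200:360],None,fx=4,fy=3))
```

```text
[314.6594 199.9054] ((630.0620727539062, 54.55657196044922), (18.36207389831543, 35.77568054199219), 84.3617935180664) 0.07019092812510186
[184.8601 202.209 ] ((618.6383056640625, -70.75411224365234), (17.304920196533203, 31.954166412353516), 84.40747833251953) 0.07041415698383377
[142.381  202.0971] ((615.010986328125, -112.52306365966797), (17.03654670715332, 31.04724884033203), 84.42543029785156) 0.07047950847728907
[228.4581 202.2995] ((623.3688354492188, -28.372621536254883), (18.31593132019043, 30.908105850219727), 84.07806396484375) 0.07027645356152562
rail [221.6309 171.4692] ((589.4334716796875, -25.973609924316406), (235.9955291748047, 12.11345100402832), 84.16366577148438)
rail [105.7559 239.6378] ((641.9932861328125, -135.67987060546875), (27.38117790222168, 12.569847106933594), 84.66162872314453)
rail [231.5514 241.1168] ((653.6812744140625, -24.01580810546875), (16.65790557861328, 12.46522331237793), 84.42774200439453)
rail [328.9147 241.91  ] ((662.5556640625, 61.210060119628906), (14.844606399536133, 13.431116104125977), 84.33123779296875)
t 20.5 pos [0.6243 0.0213 0.2089] rot [-179.9905    0.0105  174.2912] F [ 0.0212 -0.5314 -1.6356] w 0.0239
SHIFT [-0.0042 -0.0072  0.0439] TURN 0.0025
celltop 3583 ((621.5751342773438, 23.07292938232422), (34.18577194213867, 49.767295837402344), 84.39542388916016) 246 319 217 314
```

View pics/w7c.png

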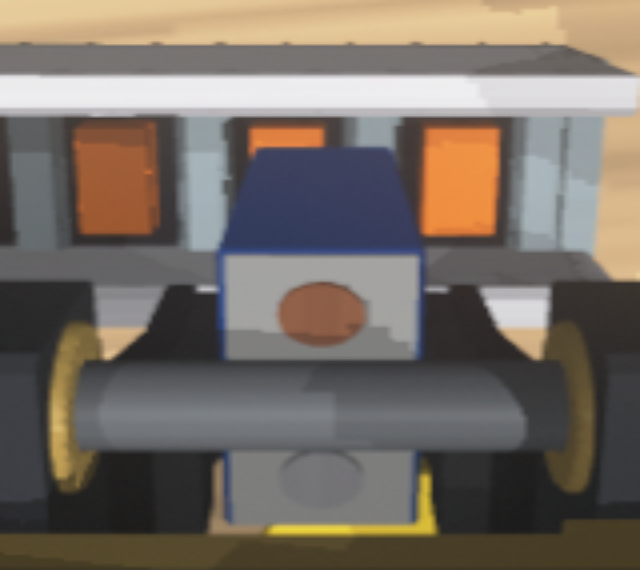

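Run:
```python
from h import *
d=cam('wrist')
o=monitor.get_obs();z=o['tool_pos'][2]-.0605+.084
print(o['tool_pos'],z)
a=at_z(d,(223/4+420/4)/2+200,140+253/3,z);b=at_z(d,(228/4+416/4)/2+200,140+523/3,z);print(a,b,(a+b)/2,np.linalg.norm(a-b))
g=d['frame'][205:330,268].astype(int);
print([(205+i,list(x)) for i,x in enumerate(g)][10:25]);print([(205+i,list(x)) for i,x in enumerate(g)][100:])
```

```text
[0.6244 0.0208 0.2089] 0.23236288120766896
[0.6003 0.0238 0.2324] [0.6466 0.0193 0.2324] [0.6234 0.0216 0.2324] 0.046481533555735206
[(215, [np.int64(92), np.int64(60), np.int64(52)]), (216, [np.int64(92), np.int64(60), np.int64(53)]), (217, [np.int64(91), np.int64(60), np.int64(52)]), (218, [np.int64(92), np.int64(60), np.int64(52)]), (219, [np.int64(92), np.int64(60), np.int64(53)]), (220, [np.int64(92), np.int64(60), np.int64(51)]), (221, [np.int64(93), np.int64(60), np.int64(51)]), (222, [np.int64(102), np.int64(63), np.int64(51)]), (223, [np.int64(124), np.int64(71), np.int64(52)]), (224, [np.int64(127), np.int64(88), np.int64(78)]), (225, [np.int64(132), np.int64(133), np.int64(134)]), (226, [np.int64(161), np.int64(163), np.int64(164)]), (227, [np.int64(161), np.int64(163), np.int64(164)]), (228, [np.int64(161), np.int64(164), np.int64(164)]), (229, [np.int64(161), np.int64(163), np.int64(164)])]
[(305, [np.int64(124), np.int64(125), np.int64(126)]), (306, [np.int64(124), np.int64(125), np.int64(125)]), (307, [np.int64(123), np.int64(125), np.int64(125)]), (308, [np.int64(124)
[... 430 characters left out ...]
, np.int64(188), np.int64(217)]), (317, [np.int64(57), np.int64(183), np.int64(214)]), (318, [np.int64(50), np.int64(122), np.int64(142)]), (319, [np.int64(45), np.int64(74), np.int64(86)]), (320, [np.int64(43), np.int64(66), np.int64(77)]), (321, [np.int64(41), np.int64(63), np.int64(73)]), (322, [np.int64(41), np.int64(62), np.int64(72)]), (323, [np.int64(40), np.int64(62), np.int64(72)]), (324, [np.int64(41), np.int64(62), np.int64(72)]), (325, [np.int64(39), np.int64(62), np.int64(72)]), (326, [np.int64(40), np.int64(62), np.int64(72)]), (327, [np.int64(40), np.int64(62), np.int64(71)]), (328, [np.int64(40), np.int64(62), np.int64(72)]), (329, [np.int64(39), np.int64(57), np.int64(64)])]
```

Request:
{"op": "servo_tool", "data": {"targets": [[20,-0.004,-0.006,0.02,0.002],[20,-0.004,-0.006,0.043,0.002],[20,-0.004,-0.006,0.043,0.002],[20,-0.004,-0.006,0.043,0.002],[20,-0.004,-0.006,0.043,0.002]]}}

```text
time_s: 21.18
tool_pos: [0.6288, 0.0134, 0.1665]
tool_rot: [180.0, 0.1, 174.0]
force: [-0.7, -0.6, -2.0]
grip_width: 0.0239
```

Run:
```python
from h import *
go(.6277,.0135,.163,174.15)
```

```text
t 21.18 pos [0.6288 0.0134 0.1665] rot [179.9874   0.085  174.0335] F [-0.7126 -0.6471 -1.9687] w 0.0239
SHIFT [ 0.0011 -0.      0.0035] TURN -0.002
```

Request:
{"op": "servo_tool", "data": {"targets": [[20,0.001,0,0,0],[20,0.001,0,0.004,0],[20,0.001,0,0.008,0],[20,0.001,0,0.012,0],[20,0.001,0,0.016,0]]}}

```text
time_s: 21.8
tool_pos: [0.6271, 0.0132, 0.1492]
tool_rot: [-180.0, -0.0, 174.0]
force: [-0.2, 0.2, -3.1]
grip_width: 0.0238
```

Request:
{"op": "servo_tool", "data": {"targets": [[20,0,0,0.004,0],[20,0,0,0.008,0],[20,0,0,0.01,0]]}}

```text
time_s: 22.18
tool_pos: [0.6271, 0.0132, 0.1392]
tool_rot: [-180.0, -0.0, 174.0]
force: [0.1, 0.2, -1.0]
grip_width: 0.0236
```

Run:
```python
from h import *
go(.6277,.0135,.113,174.15)
```

```text
t 22.18 pos [0.6271 0.0132 0.1392] rot [-179.995    -0.0253  174.0216] F [ 0.0865  0.1854 -1.0216] w 0.0236
SHIFT [-0.0006  0.0004  0.0262] TURN -0.0022
```

The cell's underside is between the rails with no side force.

Request:
{"op": "servo_tool", "data": {"targets": [[20,0,0,0.006,-0.002],[20,0,0,0.012,-0.002],[20,0,0,0.017,-0.002],[20,0,0,0.02,-0.002],[20,0,0,0.022,-0.002]]}}

```text
time_s: 22.8
tool_pos: [0.6271, 0.0133, 0.1174]
tool_rot: [-180.0, -0.0, 174.1]
force: [-0.6, -0.9, -0.5]
grip_width: 0.0238
```

Request:
{"op": "servo_tool", "data": {"targets": [[20,0,0,0.003,0],[20,0,0,0.006,0],[20,0,0,0.008,0]]}}

```text
time_s: 23.18
tool_pos: [0.6273, 0.0133, 0.1094]
tool_rot: [180.0, 0.0, 174.1]
force: [-0.8, -1.1, -1.9]
grip_width: 0.0237
```

Request:
{"op": "servo_tool", "data": {"targets": [[20,0,0,0.006,0],[20,0,0,0.012,0],[20,0,0,0.018,0],[20,0,0,0.024,0],[20,0,0,0.03,0]]}}

```text
time_s: 23.8
tool_pos: [0.6273, 0.0133, 0.0791]
tool_rot: [-180.0, 0.0, 174.1]
force: [0.7, -0.1, -1.3]
grip_width: 0.0236
```

Request:
{"op": "servo_tool", "data": {"targets": [[20,0,0,0.002,0],[20,0,0,0.004,0],[20,0,0,0.005,0],[20,0,0,0.005,0]]}}

```text
time_s: 24.3
tool_pos: [0.6271, 0.0133, 0.0745]
tool_rot: [-180.0, -0.0, 174.1]
force: [-1.2, 0.6, -1.3]
grip_width: 0.0241
```

Request:
{"op": "servo_tool", "data": {"targets": [[20,0,0,0.001,0],[20,0,0,0.002,0],[20,0,0,0.0025,0],[20,0,0,0.0025,0]]}}

```text
time_s: 24.8
tool_pos: [0.6273, 0.0133, 0.0724]
tool_rot: [-180.0, 0.0, 174.1]
force: [-1.0, -0.4, 1.6]
grip_width: 0.024
```

Request:
{"op": "servo_tool", "data": {"targets": [[20,0,0,0.0005,0],[20,0,0,0.001,0],[20,0,0,0.001,0]]}}

```text
time_s: 25.18
tool_pos: [0.6274, 0.0134, 0.0722]
tool_rot: [-180.0, 0.0, 174.1]
force: [-3.7, -1.2, 7.3]
grip_width: 0.024
```

Bottomed at the expected height with 7 N. I'll open just a little, because the neighbouring pads are close, and then retreat.

Request:
{"op": "servo_tool", "data": {"targets": [[37,0,0,-0.0005,0],[37,0,0,-0.001,0],[37,0,0,-0.001,0],[37,0,0,-0.001,0]]}}

```text
time_s: 25.68
tool_pos: [0.6272, 0.0133, 0.0719]
tool_rot: [-180.0, -0.0, 174.1]
force: [0.5, 0.2, -0.1]
grip_width: 0.0323
```

Request:
{"op": "servo_tool", "data": {"targets": [[37,0,0,-0.008,0],[37,0,0,-0.02,0],[37,0,0,-0.05,0],[37,0,0,-0.1,0],[37,0,0,-0.15,0]]}}

```text
time_s: 26.3
tool_pos: [0.6271, 0.0134, 0.2244]
tool_rot: [180.0, 0.0, 174.2]
force: [1.6, 0.3, 0.2]
grip_width: 0.0321
```

Run:
```python
from h import *
go(.6,-.15,.22,174.15)
d=cam('side','s9');cv2.imwrite('pics/s9c.png',cv2.resize(d['frame'][150:280,220:380],None,fx=4,fy=4))
```

```text
t 26.3 pos [0.6271 0.0134 0.2244] rot [179.9977   0.0388 174.1573] F [1.6439 0.2505 0.174 ] w 0.0321
SHIFT [ 0.0103 -0.1654  0.0044] TURN 0.0001
```

View pics/s9c.png

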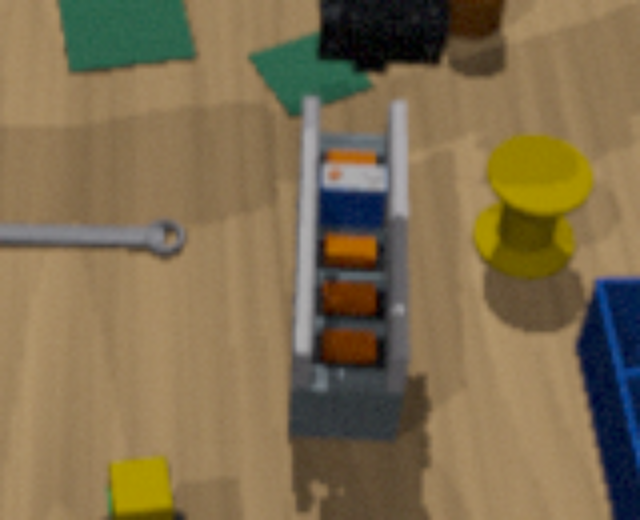

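The cell sits in the bay between A and C (top at (355,178) in the crop), and the hand is clear. I'll back the hand off and check the height with the top camera.

Request:
{"op": "servo_tool", "data": {"targets": [[37,0.004,-0.06,-0.01,0],[37,0.006,-0.12,-0.01,0],[37,0.01,-0.165,-0.01,0],[37,0.01,-0.165,-0.01,0],[37,0.01,-0.165,-0.01,0]]}}

```text
time_s: 26.98
tool_pos: [0.6006, -0.1488, 0.2327]
tool_rot: [180.0, 0.0, 174.2]
force: [0.2, 0.1, 0.5]
grip_width: 0.0326
```

Run:
```python
from h import *
d=cam('top','t9');P=cloud(d);f=d['frame']
m=(np.abs(P[...,0]-.627)<.015)&(np.abs(P[...,1]-.0135)<.008)
print('top z',np.percentile(P[...,2][m],[5,50,95]),m.sum())
d2=cam('side');P=cloud(d2);hsv=cv2.cvtColor(d2['frame'],cv2.COLOR_BGR2HSV)
m=(np.abs(P[...,0]-.627)<.015)&(np.abs(P[...,1]-.0135)<.008)&(P[...,2]>.085)
print('side z',np.percentile(P[...,2][m],[5,50,95]),m.sum())
cv2.imwrite('pics/t9c.png',f)
o=monitor.get_obs();print(o['time_s'],o['tool_pos'],o['force'])
```

```text
top z [0.093  0.097  0.1001] 66Traceback (most recent call last):
  File "<stdin>", line 7, in <module>
    return _quantile_unchecked(
        a, q, axis, out, overwrite_input, method, keepdims, weights)
    return _ureduce(a,
                    func=_quantile_ureduce_func,
    ...<5 lines>...
                    overwrite_input=overwrite_input,
                    method=method)
    r = func(a, **kwargs)
    result = _quantile(arr,
                       quantiles=q,
    ...<2 lines>...
                       out=out,
                       weights=wgt)
    slices_having_nans = np.isnan(arr[-1, ...])
                                  ~~~^^^^^^^^^
IndexError: index -1 is out of bounds for axis 0 with size 0
```

View pics/t9.png

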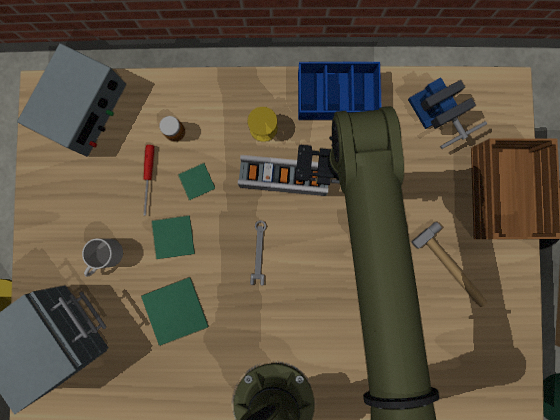

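The white cell top at (268,172) is in the second bay from the left at z of about 0.097 m (fully home is 0.096). The wrench, hammer, mug, jar, spool and screwdriver have not moved. Handing in.

```bash
python3 -c "
from h import *
print(ticket.sign_off())"
```

```text
the job is handed in; nothing more can be done
None
```

The blue cell is in the tray's empty bay, fully home as far as my checks show, and the job is handed in at about 27 s of the 70 s limit. No verdict was reported.

- **Finding the bay:** I pressed the middle bay's pad, which was solid at about 25 N. The next bay on the robot's left sank at least 25 mm at about 0.5 N. It is the second bay from the tray's left end as seen from the robot. I did not press the other three.
- **Moving the cell:** I gripped it by its narrow ends in the charger and stood it upright near the middle of the middle-sized mat. After letting go and checking it stood alone, I turned 90° and took it by its flats. It went into the bay with no noticeable side force.
- **Last checks:** It bottomed at the expected height with about 7 N. After release, the top camera put the cell's top at about 97 mm, where fully home is 96 mm. The gripper was touching nothing.
- **Bystanders:** In the last top picture the wrench, hammer, mug, jar, spool and screwdriver look unmoved. The arm hid the tape and the charger there, so I did not recheck those two at the end.
- **Failed or disagreeing:** The side camera's height check of the seated cell gave no points, so only the top camera confirms that height. The top and wrist cameras differed by about 2 mm on the tray and charger, and I used values in between.

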